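# Sort the drill attachments and hold the splined one in the test stand

## Robot

A 6-joint arm with a two-finger parallel gripper is mounted at the origin on the work surface. World frame = base frame: x ahead of the robot, y to its left, z up, the work surface at z = 0. Lengths are in m, angles in rad, forces in N, time in s.
With the tool pointing down it reaches from about 0.35 to 0.975 m from the base axis. Payload 4.9 kg.
Tool frame: the origin (TCP) lies midway between the tips of the shut fingers; the grasp point (between the pads) lies 19 mm behind it; x points along the fingers, z is the direction in which the jaws open and shut, and the axes are right-handed (so a half turn about x gives the same grasp; the last joint's range is limited). The gripper opens to 85 mm and grips with 20 to 120 N. Pads are 22 mm wide; open, the fingers measure 114 mm over their backs; the gripper's body (76 mm by 85 mm) begins 54 mm behind the grasp point. The pads swing forward as they close: fully open they stand 13 mm farther back than shut.
Start: joints at [-1.339, 0.053, 1.613, -0, 1.476, -0.119], TCP at [0.215, -0.587, 0.231] pointing down, gripper open.
Joint ranges: [-3.01, 3.01], [-1.01, 2.22], [0.06, 2.58], [-1.02, 4.17], [0.09, 2.62], [-3.14, 3.14]. Speed limits (rad/s): [2.57, 2.57, 3.14, 3.14, 3.14, 3.14].

## Interface

Orientations are given as a unit quaternion [w, x, y, z].
In Python, from plant import state, cams, workorder, nets gives the robot as it stands.
- The arm moves only by the tool play_rows, never from a script. Its argument "motion" is a list of rows, each a list of 3 entries, a list of its own where there are three numbers: the closure, from -1 (fully open) to 1 (shut), then the shift along the world's x, y, z in m, then the turn about the world's z in rad. A call has 1 to 5 rows; each row is the pose to reach, as a shift and turn from the pose commanded when the call began; what a row does not reach only later rows make up. A row lasts 1/10 s, in which the tool goes at most 50 mm and 8.59 degrees, less where a joint would pass 70% of its speed; a pose out of reach is approached as far as the arm can. A call with a gripper value outside its range is refused whole. The fingers move at their own pace and stop on an object; the grip force is fixed at half the most. Time passes only in rows, so rows that repeat a pose let the fingers close. It gives the time, the measured TCP pose, the force and the opening at its end, in the units of the state.
- state(): the state, without advancing time (a new reading comes with each control period).
- cams.grab_frame(name): name is "side" or "top"; returns (picture, depth): 384x512x3 uint8, red, green, blue; 384x512 float32, m along the optical axis (not along the pixel's ray), 0 where there is no reading.
- cams.camera_info(name): a dict with "K" (3x3 intrinsics, pixels), "rvec" (rotation vector, rad) and "tvec" (3), from world to camera coordinates, as OpenCV has them. Camera axes: x right, y down, z forward; pixel columns grow to the right and rows downward; lengths in m; the calibration is good to about 2 mm. A picture is of the moment at which its call begins. camera_info takes no time and is no camera call.
- workorder.job_done(): hands the job in, once; it reports no verdict.
Trained networks look in the newest picture that a camera, given by its name, has taken for a name from the list of things; names that differ only in an ending like _2 or _b are one class to them, and where a whole thing is asked for, a point or a joint stands for the part that bears it (a point fixed in the world has none). Each returns a list of dicts, best first, with "score" (0 to 1); they miss things now and then, are a little off and sometimes report something else, mostly with a low value. They report only what shows in the picture. A call takes as long as a camera call. They do not tell look-alikes from the thing itself.
- nets.recognise(camera, target): "at" ([x, y, z] in m, in world coordinates, good to about 4 mm: the middle of the surface that is visible of it).
- nets.landmark_of(camera, target): "at" ([x, y, z] in m, in world coordinates, good to about 4 mm: a listed point, or the origin of a listed thing).
The state is a dict: "time": time; "joint_pos": joint angles; "joint_vel": joint speeds; "joint_efforts": joint torques, N m; "tool_pos": TCP position; "tool_rot": TCP orientation; "contact_force": force on the tool from outside, world axes, zero at the start; "ft_torque": the same for the moment, N m; "gripper_width": opening from 0.0 (shut) to 1.0 (fully open).
Only numpy, scipy, OpenCV 4.12 (cv2) and the standard library are available. Lean on these libraries where they do the work, as an engineer would, in place of code of your own. Each camera call takes 0.05 s, during which the arm holds its last target.

## Task

Three steel drill attachments stand mixed in the white rack. First put the two with round heads and round stems into the green bin and let go of them; then take the one with the square head and cross-splined stem, turn it until its splines mesh with the cross-shaped socket of the test stand, slide it down and press it fully home against the spring, so that its head sits on the block. Finish while still holding it and pressing it home, and do not disturb the bowl, carton and flask.

Things in the scene. Friction and masses are not known exactly. Their poses are not given: they have to be found in the camera images.
- splined_mid (a point): Centre (37 mm above its lower end) of the splined steel attachment, about 160 g, 74 mm tall, upright in a rack pocket. Upper 40 mm: square head 30 x 30 mm, faces square to the point's x and y. Lower 34 mm: plus-shaped stem, two crossed ribs along the same x and y, each 28 mm end to end and 7 mm thick, last 3.5 mm bevelled. z up. Grip the head's flat faces, upper half.
- plain_a_mid (a point): Centre (half-way up, 37 mm above its lower end) of a plain attachment, steel, about 150 g, 74 mm tall, standing upright in a rack pocket: upper 40 mm a round head of 30 mm diameter, lower 34 mm a round stem of 26 mm diameter. z points up.
- plain_b_mid (a point): Centre of the other plain attachment, the same as plain_a.
- rack: White plastic rack, fixed, 290 (x) x 76 (y) x 22 mm high; origin under its centre. Three round pockets 32 mm wide and 12 mm deep, at x = -90, 0 and +90 mm on its centre line; which attachment stands in which varies. The attachments stand 10 mm above the table and rise to 84 mm.
- bin_in (a point): Centre of the inner floor (5 mm above the table) of the open green plastic bin, fixed. Inside 210 mm along the point's x and 150 mm along y; walls 5 mm thick, rims 60 mm above the table.
- socket (a point): Centre of the socket's mouth in the flat top of the test stand, a fixed aluminium block 70 x 70 mm, top 60 mm above the table. z up. Plus-shaped hole: two crossed slots along the point's x and y (square to the block's sides), each 33 mm end to end, 10.4 mm wide; takes the stem in any of four quarter turns. Fully home, the head rests on the block's top, the attachment's centre 3 mm above the mouth.
- plunger (a joint): Travel of the spring plunger in the socket (m): 0 at rest, its top 24 mm below the mouth; about 0.010 when the attachment is fully home. The spring pushes back with 3.6 N at first and about 10 N at home, and lifts the attachment again if it is not kept pressed.
- gallipot: Bystander: small steel bowl, 80 mm wide, 45 mm high; origin under its centre.
- carton: Bystander: cardboard carton 90 x 130 x 50 mm high; origin under its centre.
- flask: Bystander: white plastic flask, 60 mm wide, 130 mm high; origin under its centre.
Mind the look-alikes: they are no part of the job. Leave any red look-alike of the part that bears plain_b_mid alone.

How it is judged:
By the outcome, as a careful person would: the job done as asked, in the order asked, and still so for the second after the job is handed in, while the arm keeps its last pose, push and grip.
It also fails if it takes over 64 s, if anything falls off the work surface, if the arm or the gripper's body presses on something with over 40 N, if the wrist force passes 120 N, or if a joint passes its speed limit or range.

## Working session

There is one attempt and no reset: what is moved stays moved. The work goes in short steps, Python scripts to look and compute and a tool call to move; the robot and the scene stay as the last step left them, time stands still between calls to the robot, and variables do not carry over. Pictures are saved under pics/ and viewed, and the job is handed in when it is done.

Besides the shell and the picture viewer there is one more tool, called after ">>>" as name(argument=value, ...), one argument or row to a line, values as JSON. play_rows: Moves the arm, as the interface text tells. Its arguments: {"type":"object","properties":{"motion":{"type":"array","items":{"type":"array"}}},"required":["motion"]}

```bash
mkdir -p pics; ls; python3 - <<'E'
from plant import state,cams,nets
import cv2
s=state();print(s['time'],s['tool_pos'],s['tool_rot'],s['gripper_width'])
for c in ['top','side']:
    p,d=cams.grab_frame(c);cv2.imwrite(f'pics/{c}0.png',p[:,:,::-1])
    for t in ['splined_mid','plain_a_mid','bin_in','socket','rack']:
        print(c,t,[(round(r['score'],2),[round(float(v),3) for v in r['at']]) for r in nets.landmark_of(c,t)])
E
```

```text
pics
0.0 [ 0.21462916 -0.5863002   0.23003353] [ 0.57901526  0.40558305  0.58014559 -0.40456743] 1.0012008193136024
top splined_mid [(0.43, [0.612, -0.28, 0.048])]
top plain_a_mid [(0.39, [0.528, -0.262, 0.047])]
top bin_in [(0.81, [0.543, 0.025, 0.002])]
top socket [(0.76, [0.55, 0.267, 0.058])]
top rack [(0.68, [0.528, -0.265, 0.001])]
side splined_mid [(0.55, [0.61, -0.278, 0.041])]
side plain_a_mid [(0.6, [0.527, -0.262, 0.045])]
side bin_in [(0.69, [0.541, 0.024, 0.006])]
side socket [(0.73, [0.543, 0.266, 0.063]), (0.73, [0.609, -0.275, 0.044])]
side rack [(0.76, [0.525, -0.262, -0.004])]
```

View pics/top0.png

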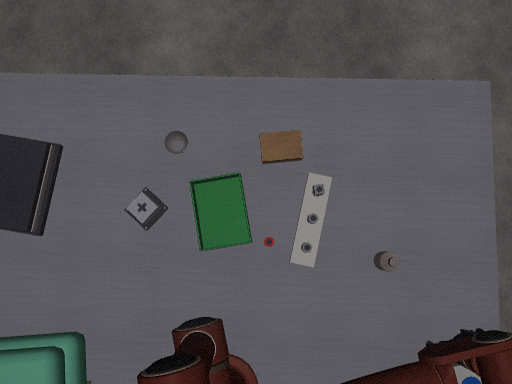

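View pics/side0.png

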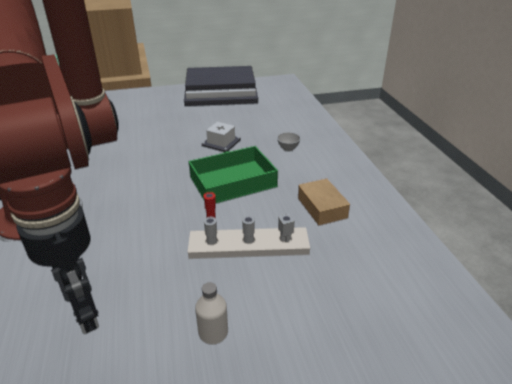

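```bash
cat > h.py <<'E'
import numpy as np,cv2
from plant import state,cams,nets
def info(c):
    i=cams.camera_info(c);K=np.array(i['K'],float).reshape(3,3);R=cv2.Rodrigues(np.array(i['rvec'],float))[0];t=np.array(i['tvec'],float).ravel();return K,R,t
def cloud(c,d):
    K,R,t=info(c);v,u=np.mgrid[:d.shape[0],:d.shape[1]]
    P=np.stack([(u-K[0,2])/K[0,0]*d,(v-K[1,2])/K[1,1]*d,d],-1)
    W=(P-t)@R; W[d<=0]=np.nan; return W
def onplane(c,uv,z):
    K,R,t=info(c);r=np.linalg.inv(K)@np.array([uv[0],uv[1],1.]);r=R.T@r;o=-R.T@t
    return o+r*(z-o[2])/r[2]
def proj(c,X):
    K,R,t=info(c);p=K@(R@np.array(X)+t);return p[:2]/p[2]
E
python3 - <<'E'
from h import *
P={}
for c in ['top','side']:
    P[c]=cams.grab_frame(c);np.savez(f'{c}.npz',p=P[c][0],d=P[c][1])
p=P['top'][0][:,:,::-1]
a=cv2.resize(p[165:275,255:345],None,fx=5,fy=5,interpolation=cv2.INTER_CUBIC)
b=cv2.resize(p[180:235,115:175],None,fx=5,fy=5,interpolation=cv2.INTER_CUBIC)
o=np.zeros((550,760,3),np.uint8);o[:,:450]=a;o[:275,455:755]=b
cv2.imwrite('pics/crop1.png',cv2.convertScaleAbs(o,alpha=1.6))
p=P['side'][0][:,:,::-1]
cv2.imwrite('pics/crop2.png',cv2.resize(p[180:270,170:330],None,fx=5,fy=5,interpolation=cv2.INTER_CUBIC))
for c in P:
    W=cloud(c,P[c][1]);
    print(c,'table z',np.nanmedian(W[...,2][300:310,250:300]) if c=='top' else np.nanmedian(W[300:,300:350,2]))
    for n,(x,y,r) in dict(sp=(.612,-.28,.035),mid=(.528,-.262,.03),lo=(.44,-.245,.03),red=(.45,-.13,.04)).items():
        m=(np.hypot(W[...,0]-x,W[...,1]-y)<r)&(W[...,2]>.06 )
        Q=W[m]; t=Q[Q[:,2]>np.median(Q[:,2])-.006] if len(Q) else Q
        print(n,len(Q),Q.mean(0).round(4) if len(Q) else'',Q.max(0).round(3) if len(Q) else'',Q.min(0).round(3) if len(Q) else'')
    x,y=.547,.267
    m=(np.hypot(W[...,0]-x,W[...,1]-y)<.07)&(abs(W[...,2]-.06)<.008)
    Q=W[m][:,:2].astype(np.float32);print('stand',len(Q),cv2.minAreaRect(Q))
    for tgt in ['gallipot','carton','flask','plain_b_mid']:
        print(tgt,[(round(r['score'],2),np.round(r['at'],3).tolist()) for r in nets.landmark_of(c,tgt)])
E
```

```text
top table z -0.00013014593745174418
sp 114 [ 0.6139 -0.2793  0.0821] [ 0.631 -0.264  0.096] [ 0.599 -0.297  0.061]
mid 83 [ 0.526  -0.2615  0.0829] [ 0.539 -0.248  0.091] [ 0.512 -0.276  0.06 ]
lo 86 [ 0.4385 -0.2442  0.0828] [ 0.452 -0.23   0.089] [ 0.425 -0.258  0.06 ]
red 77 [ 0.4535 -0.1308  0.0744] [ 0.467 -0.117  0.081] [ 0.44  -0.144  0.068]
stand 479 ((0.5507683753967285, 0.2638227343559265), (0.07301996648311615, 0.0705469623208046), 48.06123733520508)
gallipot [(0.73, [0.761, 0.175, 0.003])]
carton [(0.63, [0.758, -0.164, 0.004])]
flask [(0.72, [0.405, -0.486, -0.002])]
plain_b_mid [(0.48, [0.436, -0.242, 0.049])]
side table z -0.00013111391671519668
sp 223 [ 0.613  -0.2865  0.0768] [ 0.632 -0.265  0.086] [ 0.598 -0.299  0.06 ]
mid 173 [ 0.5255 -0.2693  0.0772] [ 0.541 -0.248  0.087] [ 0.512 -0.28   0.06 ]
lo 173 [ 0.4382 -0.2517  0.0772] [ 0.454 -0.231  0.087] [ 0.424 -0.264  0.06 ]
red 102 [ 0.4526 -0.1374  0.0705] [ 0.467 -0.119  0.076] [ 0.439 -0.148  0.06 ]
stand 243 ((0.5490493774414062, 0.26129797101020813), (0.08000373095273972, 0.07433482259511948), 46.59498596191406)
gallipot [(0.81, [0.759, 0.174, 0.003])]
carton [(0.65, [0.756, -0.164, -0.001])]
flask [(0.62, [0.405, -0.487, 0.0])]
plain_b_mid [(0.89, [0.44, -0.242, 0.046]), (0.83, [0.451, -0.13, 0.034])]
```

View pics/crop1.png

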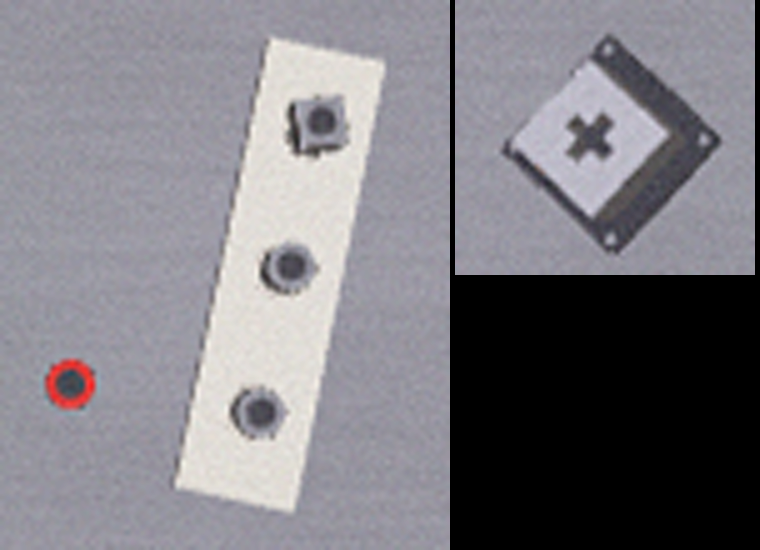

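View pics/crop2.png

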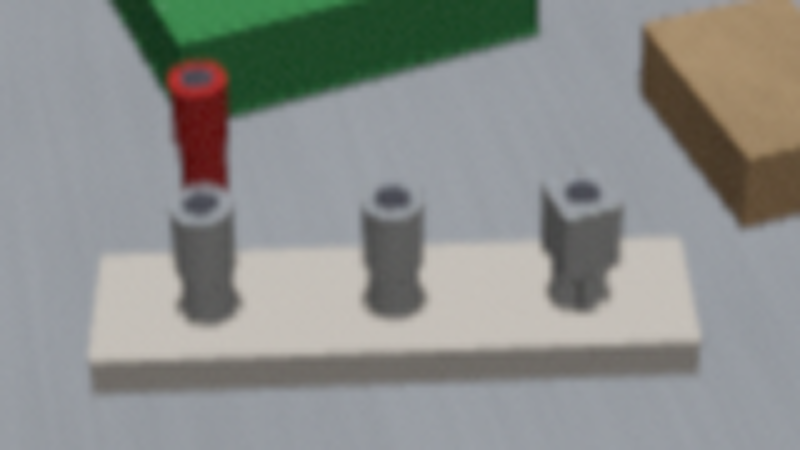

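```bash
python3 - <<'E'
from h import *
from scipy.spatial.transform import Rotation as Ro
z=np.load('top.npz');p,d=z['p'],z['d']
g=p.mean(2)
s=state();q=s['tool_rot'];M=Ro.from_quat([q[1],q[2],q[3],q[0]]).as_matrix();print(M.round(3), 'jaw ang',np.degrees(np.arctan2(M[1,2],M[0,2])),s['time'])
F=8
def rectify(c,img,cx,cy,zz,half=.06,res=.0005):
    n=int(2*half/res);ii=np.arange(n)
    # output col: x, row: y
    X,Y=np.meshgrid(cx-half+ii*res,cy-half+ii*res)
    K,R,t=info(c);Q=np.stack([X,Y,np.full_like(X,zz)],-1)@R.T+t;Q=Q@K.T
    return cv2.remap(img.astype(np.float32),(Q[...,0]/Q[...,2]).astype(np.float32),(Q[...,1]/Q[...,2]).astype(np.float32),cv2.INTER_CUBIC),X,Y
from scipy.optimize import minimize
outs=[]
for c in ['top','side']:
    z=np.load(c+'.npz');p=z['p']
    for n,(x,y,zz) in dict(sock=(.549,.265,.06),sp=(.613,-.279,.084),mid=(.526,-.2615,.084),lo=(.4385,-.244,.084)).items():
        im,X,Y=rectify(c,p.mean(2),x,y,zz,.05)
        v=cv2.convertScaleAbs(im,alpha=1.3); outs.append(cv2.resize(v,(190,190)))
o=np.vstack([np.hstack(outs[:4]),np.hstack(outs[4:])]);cv2.imwrite('pics/rect.png',o)
# socket fit by template correlation (cross dark, top light), both cams
def sm(v,w=.0012): return 1/(1+np.exp(-v/w*2))
for c in ['top','side']:
    p=np.load(c+'.npz')['p'];im,X,Y=rectify(c,p.mean(2),.549,.265,.06,.03)
    def f(a,full=0):
        dx,dy=X-a[0],Y-a[1];u=dx*np.cos(a[2])+dy*np.sin(a[2]);v=-dx*np.sin(a[2])+dy*np.cos(a[2])
        r=lambda hu,hv:sm(hu-abs(u))*sm(hv-abs(v))
        T=np.maximum(r(.0165,.0052),r(.0052,.0165));wt=r(.025,.025)
        mt=(T*wt).sum()/wt.sum();mi=(im*wt).sum()/wt.sum()
        return ((T-mt)*(im-mi)*wt).sum()/np.sqrt(((T-mt)**2*wt).sum()*((im-mi)**2*wt).sum())
    b=min((minimize(f,[.549+dx,.265+dy,a],method='Nelder-Mead',options=dict(initial_simplex=[[.549+dx,.265+dy,a],[.553+dx,.265+dy,a],[.549+dx,.269+dy,a],[.549+dx,.265+dy,a+.2]])) for a in (.5,.8,1.1) for dx in(-.003,.003) for dy in(-.003,.003)),key=lambda r:r.fun)
    print(c,'socket',b.x[:2].round(4),np.degrees(b.x[2]).round(1)%90,b.fun)
print('stand/side ok')
for c in ['top','side']:
    d=np.load(c+'.npz')['d'];W=cloud(c,d)
    for n,(x,y) in dict(sp=(.613,-.279),mid=(.526,-.2615),lo=(.4385,-.244)).items():
        m=(np.hypot(W[...,0]-x,W[...,1]-y)<.03)&(abs(W[...,2]-.084)<.0035);Q=W[m]
        print(c,n,len(Q),Q.mean(0).round(4),((Q.max(0)+Q.min(0))/2).round(4),cv2.minAreaRect(Q[:,:2].astype(np.float32)))
    for z0,z1,n in((.052,.065,'binrim'),):
        m=(abs(W[...,0]-.543)<.14)&(abs(W[...,1]-.025)<.11)&(W[...,2]>z0)&(W[...,2]<z1);print(n,m.sum(),cv2.minAreaRect(W[m][:,:2].astype(np.float32)))
E
```

```text
[[ 0.     0.939  0.344]
 [ 0.     0.344 -0.939]
 [-1.     0.    -0.   ]] jaw ang -69.90181075518211 1.1
top socket [0.5512 0.2634] 48.8 -0.9843076443870427
side socket [0.5498 0.262 ] 47.7 -0.9056402857013562
stand/side ok
top sp 79 [ 0.6153 -0.28    0.0836] [ 0.6151 -0.2808  0.084 ] ((0.615083634853363, -0.27986013889312744), (0.029029859229922295, 0.029919015243649483), 8.422008514404297)
top mid 57 [ 0.5266 -0.2628  0.0841] [ 0.5268 -0.2619  0.0839] ((0.5267592072486877, -0.2619001865386963), (0.024433864280581474, 0.02731582336127758), 1.7319190502166748)
top lo 64 [ 0.439  -0.2453  0.0843] [ 0.4382 -0.2443  0.084 ] ((0.4382120668888092, -0.24432578682899475), (0.02672424353659153, 0.027069516479969025), 0.5615924596786499)
binrim 411 ((0.543877899646759, 0.021372444927692413), (0.2204870581626892, 0.1599682718515396), 10.890371322631836)
side sp 113 [ 0.6146 -0.2823  0.0832] [ 0.6143 -0.2821  0.0832] ((0.6146629452705383, -0.28188803791999817), (0.030203357338905334, 0.03268703818321228), 9.022263526916504)
side mid 87 [ 0.5267 -0.2652  0.0835] [ 0.5265 -0.2633  0.0838] ((0.5263835191726685, -0.26290497183799744), (0.028252089396119118, 0.029426274821162224), 10.924395561218262)
side lo 86 [ 0.4382 -0.2469  0.0834] [ 0.4384 -0.2465  0.0836] ((0.4382648766040802, -0.24630293250083923), (0.031095309183001518, 0.025798311457037926), 81.83692169189453)
binrim 538 ((0.5429667830467224, 0.019202210009098053), (0.22071079909801483, 0.16836191713809967), 11.208247184753418)
```

View pics/rect.png

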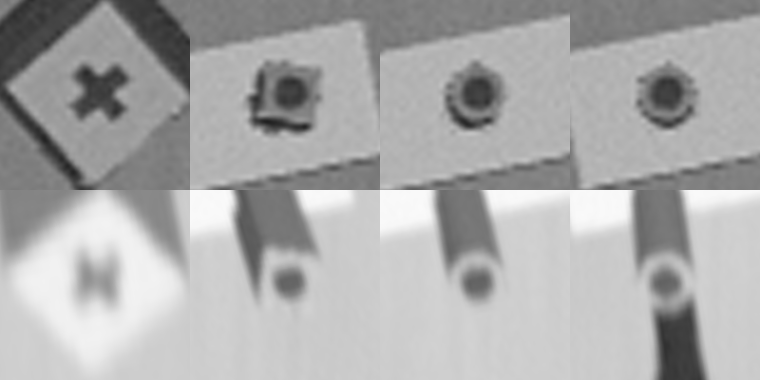

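Candidates in the top view: the grey round heads at (313,218) and (307,248), the grey square head at (319,190), and a red round look-alike at (269,242) standing outside the rack. The crops confirm the two grey round-stemmed parts and the square splined one. I'll start with the plain part at (307,248).

>>> play_rows(
  motion=[
    [-1, [0.045, 0.068, 0], -0.05],
    [-1, [0.09, 0.136, 0], -0.1],
    [-1, [0.134, 0.204, 0], -0.157],
    [-1, [0.17, 0.26, 0], -0.157],
    [-1, [0.2, 0.305, 0], -0.157],
  ],
)

```text
time: 1.6
tool_pos: [0.3526, -0.3762, 0.2315]
tool_rot: [0.546, 0.449, 0.546, -0.449]
contact_force: [1.2, -0.1, -0.6]
gripper_width: 1.004
```

>>> play_rows(
  motion=[
    [-1, [0.024, 0.036, 0], 0],
    [-1, [0.024, 0.036, -0.04], 0],
    [-1, [0.024, 0.036, -0.08], 0],
    [-1, [0.024, 0.036, -0.11], 0],
    [-1, [0.024, 0.036, -0.11], 0],
  ],
)

```text
time: 2.1
tool_pos: [0.3736, -0.3388, 0.1161]
tool_rot: [0.543, 0.45, 0.55, -0.448]
contact_force: [-0.8, 1.0, -0.2]
gripper_width: 0.997
```

>>> play_rows(
  motion=[
    [-1, [0.02, 0.03, 0.005], 0],
    [-1, [0.04, 0.06, 0.005], 0],
    [-1, [0.065, 0.094, 0.005], 0],
    [-1, [0.065, 0.094, 0.005], 0],
    [-1, [0.065, 0.094, 0.005], 0],
  ],
)

```text
time: 2.6
tool_pos: [0.4421, -0.2482, 0.1284]
tool_rot: [0.548, 0.449, 0.545, -0.449]
contact_force: [0.2, 0.2, 0.4]
gripper_width: 1.003
```

```bash
cat > pose.py <<'E'
from h import *
from scipy.spatial.transform import Rotation as Ro
def pose():
    s=state();q=s['tool_rot'];M=Ro.from_quat([q[1],q[2],q[3],q[0]]).as_matrix()
    print(s['time'],np.round(s['tool_pos'],4),'jaw',np.degrees(np.arctan2(M[1,2],M[0,2])).round(2),'tilt',np.degrees(np.arccos(-M[2,0])).round(2),'F',np.round(s['contact_force'],1),'w',round(s['gripper_width'],3),'q',np.round(s['joint_pos'],2))
    return np.array(s['tool_pos'])
E
python3 -c "
from pose import *
p=pose();print(np.array([.4384,-.2453,.052])-p)"
```

```text
2.6 [ 0.4421 -0.2482  0.1284] jaw -78.78 tilt 0.17 F [0.2 0.2 0.4] w 1.003 q [-0.66 -0.15  1.98 -0.    1.3   0.72]
[-0.00365885  0.00290992 -0.07636008]
```

>>> play_rows(
  motion=[
    [-1, [-0.003, 0.003, 0], 0],
    [-1, [-0.003, 0.003, 0], 0],
  ],
)

```text
time: 2.8
tool_pos: [0.4373, -0.2457, 0.1268]
tool_rot: [0.546, 0.45, 0.546, -0.45]
contact_force: [0.2, 0.0, -0.1]
gripper_width: 1.0
```

```bash
python3 -c "
from pose import *
p=pose();print(np.array([.4384,-.2453,.052])-p)"
```

```text
2.8 [ 0.4373 -0.2457  0.1268] jaw -78.99 tilt 0.03 F [ 0.2  0.  -0.1] w 1.0 q [-0.66 -0.16  2.   -0.    1.3   0.72]
[ 0.00108858  0.00037341 -0.07480427]
```

>>> play_rows(
  motion=[
    [-1, [0.001, 0, -0.03], 0],
    [-1, [0.001, 0, -0.055], 0],
    [-1, [0.001, 0, -0.075], 0],
    [-1, [0.001, 0, -0.075], 0],
    [1, [0.001, 0, -0.075], 0],
  ],
)

```text
time: 3.3
tool_pos: [0.4386, -0.2455, 0.0515]
tool_rot: [0.546, 0.45, 0.546, -0.45]
contact_force: [-0.4, -0.2, 0.1]
gripper_width: 0.855
```

>>> play_rows(
  motion=[
    [1, [0, 0, 0], 0],
    [1, [0, 0, 0], 0],
    [1, [0, 0, 0], 0],
    [1, [0, 0, 0], 0],
    [1, [0, 0, 0], 0],
  ],
)

```text
time: 3.8
tool_pos: [0.4397, -0.2454, 0.0527]
tool_rot: [0.547, 0.449, 0.545, -0.449]
contact_force: [-1.1, 0.7, 6.8]
gripper_width: 0.334
```

>>> play_rows(
  motion=[
    [1, [0, 0, 0.03], 0],
    [1, [0, 0, 0.07], 0],
    [1, [0, 0, 0.115], 0],
    [1, [0, 0, 0.115], 0],
    [1, [0, 0, 0.115], 0],
  ],
)

```text
time: 4.3
tool_pos: [0.4395, -0.2453, 0.1675]
tool_rot: [0.547, 0.449, 0.545, -0.449]
contact_force: [-0.2, 0.5, -1.2]
gripper_width: 0.332
```

>>> play_rows(
  motion=[
    [1, [0.015, 0.045, 0], 0],
    [1, [0.03, 0.09, 0], 0],
    [1, [0.045, 0.135, 0], 0],
    [1, [0.05, 0.18, 0], 0],
    [1, [0.052, 0.225, 0], 0],
  ],
)

```text
time: 4.8
tool_pos: [0.4896, -0.0178, 0.1636]
tool_rot: [0.545, 0.449, 0.547, -0.45]
contact_force: [0.6, -0.6, -1.8]
gripper_width: 0.335
```

```bash
python3 -c "
from pose import *
p=pose();print(np.array([.494,.0125,.052])-p)"
```

```text
4.8 [ 0.4896 -0.0178  0.1636] jaw -78.9 tilt 0.24 F [ 0.6 -0.6 -1.8] w 0.335 q [-0.19 -0.22  1.99  0.    1.38  1.19]
[ 0.00440009  0.03034106 -0.11155231]
```

>>> play_rows(
  motion=[
    [1, [0.004, 0.03, 0], 0],
    [1, [0.004, 0.03, -0.03], 0],
    [1, [0.004, 0.03, -0.07], 0],
    [1, [0.004, 0.03, -0.1], 0],
    [1, [0.004, 0.03, -0.113], 0],
  ],
)

```text
time: 5.3
tool_pos: [0.4902, 0.0109, 0.0475]
tool_rot: [0.543, 0.447, 0.549, -0.451]
contact_force: [-6.0, 0.9, 50.7]
gripper_width: 0.332
```

>>> play_rows(
  motion=[
    [1, [0, 0, 0], 0],
    [1, [0, 0, -0.001], 0],
    [0.2, [0, 0, -0.001], 0],
    [-0.3, [0, 0, -0.001], 0],
    [-0.5, [0, 0, -0.001], 0],
  ],
)

```text
time: 5.8
tool_pos: [0.4957, 0.0099, 0.0533]
tool_rot: [0.547, 0.45, 0.545, -0.449]
contact_force: [-0.5, 0.2, 0.2]
gripper_width: 0.725
```

>>> play_rows(
  motion=[
    [-0.6, [0, 0, 0], 0],
    [-0.6, [0, 0, 0.03], 0],
    [-0.6, [0, 0, 0.07], 0],
    [-0.6, [0, 0, 0.11], 0],
    [-0.6, [0, 0, 0.11], 0],
  ],
)

```text
time: 6.3
tool_pos: [0.4991, 0.0096, 0.1699]
tool_rot: [0.55, 0.452, 0.542, -0.447]
contact_force: [1.2, 0.0, 0.4]
gripper_width: 0.801
```

```bash
python3 -c "
from pose import *
p=pose();print(np.array([.5266,-.2624,.16])-p)
for c in ['top','side']:
    i,d=cams.grab_frame(c);cv2.imwrite(f'pics/{c}1.png',i[:,:,::-1])
    W=cloud(c,d)
    for n,(x,y) in dict(sp=(.613,-.279),mid=(.526,-.2615)).items():
        m=(np.hypot(W[...,0]-x,W[...,1]-y)<.03)&(abs(W[...,2]-.084)<.0035);Q=W[m]
        print(c,n,len(Q),Q.mean(0).round(4),((Q.max(0)+Q.min(0))/2).round(4))
"
```

```text
6.3 [0.4991 0.0096 0.1699] jaw -78.89 tilt 0.76 F [1.2 0.  0.4] w 0.801 q [-0.13 -0.22  1.97 -0.    1.37  1.25]
[ 0.02747806 -0.2719934  -0.00985701]
top sp 82 [ 0.6153 -0.28    0.0841] [ 0.6152 -0.2807  0.0839]
top mid 58 [ 0.5273 -0.2628  0.0841] [ 0.5268 -0.2618  0.0841]
side sp 108 [ 0.6141 -0.2824  0.0834] [ 0.6146 -0.2806  0.0837]
side mid 87 [ 0.5261 -0.2648  0.0834] [ 0.527  -0.2643  0.0833]
```

View pics/side1.png

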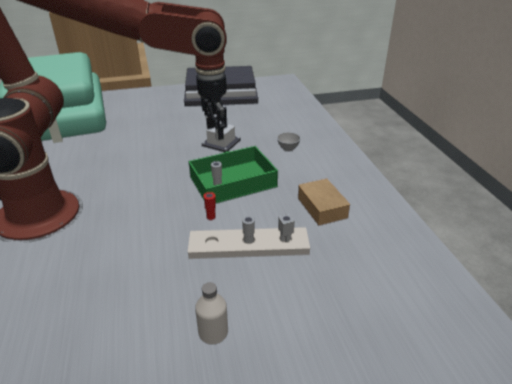

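The side view shows the first plain part standing in the bin at pixel (217,175), with its pocket empty. The square and the other plain part are still in the rack, and the red one hasn't been touched. The floor touch was harder than intended at 50 N, so I'll lower more gently. Next is the second plain part.

>>> play_rows(
  motion=[
    [-1, [0.006, -0.048, 0], 0],
    [-1, [0.012, -0.096, 0], 0],
    [-1, [0.018, -0.144, 0], 0],
    [-1, [0.023, -0.192, 0], 0],
    [-1, [0.027, -0.236, 0], 0],
  ],
)

```text
time: 6.9
tool_pos: [0.5208, -0.2275, 0.16]
tool_rot: [0.545, 0.449, 0.547, -0.45]
contact_force: [0.4, 0.6, -0.5]
gripper_width: 1.002
```

>>> play_rows(
  motion=[
    [-1, [0, -0.02, 0], 0],
    [-1, [0, -0.036, 0], 0],
    [-1, [0, -0.036, -0.02], 0],
    [-1, [0, -0.036, -0.03], 0],
    [-1, [0, -0.036, -0.03], 0],
  ],
)

```text
time: 7.4
tool_pos: [0.5203, -0.2599, 0.1292]
tool_rot: [0.544, 0.449, 0.548, -0.449]
contact_force: [0.5, -0.5, -0.2]
gripper_width: 0.997
```

```bash
python3 -c "
from pose import *
p=pose();print(np.array([.5266,-.2626,.052])-p)"
```

```text
7.4 [ 0.5203 -0.2599  0.1292] jaw -78.83 tilt 0.34 F [ 0.5 -0.5 -0.2] w 0.997 q [-0.59  0.04  1.8   0.    1.31  0.78]
[ 0.0063056  -0.00269527 -0.07716365]
```

>>> play_rows(
  motion=[
    [-1, [0.006, -0.002, 0], 0],
    [-1, [0.006, -0.002, 0], 0],
    [-1, [0.006, -0.002, -0.02], 0],
    [-1, [0.006, -0.002, -0.035], 0],
    [-1, [0.006, -0.002, -0.035], 0],
  ],
)

```text
time: 7.9
tool_pos: [0.5265, -0.2627, 0.0947]
tool_rot: [0.544, 0.449, 0.548, -0.449]
contact_force: [-0.9, -0.1, 0.3]
gripper_width: 1.004
```

```bash
python3 -c "
from pose import *
p=pose();print(np.array([.5266,-.2626,.052])-p)"
```

```text
7.9 [ 0.5265 -0.2627  0.0947] jaw -78.87 tilt 0.28 F [-0.9 -0.1  0.3] w 1.004 q [-0.59  0.09  1.81 -0.    1.25  0.79]
[ 1.21382643e-04  6.71434029e-05 -4.26950311e-02]
```

>>> play_rows(
  motion=[
    [-1, [0, 0, -0.02], 0],
    [-1, [0, 0, -0.035], 0],
    [-1, [0, 0, -0.042], 0],
    [-1, [0, 0, -0.042], 0],
    [1, [0, 0, -0.042], 0],
  ],
)

```text
time: 8.4
tool_pos: [0.5281, -0.2641, 0.0557]
tool_rot: [0.546, 0.449, 0.546, -0.449]
contact_force: [0.1, 0.5, 0.3]
gripper_width: 0.855
```

>>> play_rows(
  motion=[
    [1, [0, 0, 0], 0],
    [1, [0, 0, 0], 0],
    [1, [0, 0, 0], 0],
    [1, [0, 0, 0], 0],
    [1, [0, 0, 0], 0],
  ],
)

```text
time: 8.9
tool_pos: [0.5284, -0.264, 0.0562]
tool_rot: [0.546, 0.449, 0.546, -0.449]
contact_force: [-0.7, 2.5, 4.8]
gripper_width: 0.331
```

>>> play_rows(
  motion=[
    [1, [0, 0, 0.03], 0],
    [1, [0, 0, 0.07], 0],
    [1, [0, 0, 0.115], 0],
    [1, [0, 0, 0.115], 0],
    [1, [0, 0, 0.115], 0],
  ],
)

```text
time: 9.4
tool_pos: [0.5284, -0.2644, 0.1714]
tool_rot: [0.547, 0.449, 0.545, -0.449]
contact_force: [-1.4, -0.1, -1.6]
gripper_width: 0.33
```

>>> play_rows(
  motion=[
    [1, [0.012, 0.048, 0], 0],
    [1, [0.024, 0.096, 0], 0],
    [1, [0.036, 0.144, 0], 0],
    [1, [0.048, 0.192, 0], 0],
    [1, [0.06, 0.24, 0], 0],
  ],
)

```text
time: 9.9
tool_pos: [0.5864, -0.0218, 0.167]
tool_rot: [0.545, 0.448, 0.547, -0.45]
contact_force: [1.3, 0.7, -1.4]
gripper_width: 0.332
```

>>> play_rows(
  motion=[
    [1, [0, 0.03, 0], 0],
    [1, [0, 0.053, 0], 0],
    [1, [0, 0.053, 0], 0],
    [1, [0, 0.053, -0.02], 0],
    [1, [0, 0.053, -0.04], 0],
  ],
)

```text
time: 10.4
tool_pos: [0.5872, 0.0286, 0.1283]
tool_rot: [0.546, 0.449, 0.546, -0.45]
contact_force: [-0.6, 0.1, -1.7]
gripper_width: 0.333
```

```bash
python3 -c "
from pose import *
p=pose();print(np.array([.587,.031,.050])-p)"
```

```text
10.4 [0.5872 0.0286 0.1283] jaw -78.89 tilt 0.1 F [-0.6  0.1 -1.7] w 0.333 q [-0.08  0.05  1.79 -0.    1.3   1.3 ]
[-0.00023414  0.00237992 -0.07828552]
```

>>> play_rows(
  motion=[
    [1, [0, 0.002, -0.02], 0],
    [1, [0, 0.002, -0.04], 0],
    [1, [0, 0.002, -0.055], 0],
    [1, [0, 0.002, -0.065], 0],
    [1, [0, 0.002, -0.07], 0],
  ],
)

```text
time: 10.9
tool_pos: [0.5869, 0.0307, 0.0585]
tool_rot: [0.545, 0.449, 0.547, -0.45]
contact_force: [0.2, 0.2, -2.1]
gripper_width: 0.333
```

>>> play_rows(
  motion=[
    [1, [0, 0, -0.002], 0],
    [1, [0, 0, -0.003], 0],
    [0.2, [0, 0, -0.003], 0],
    [-0.3, [0, 0, -0.003], 0],
    [-0.5, [0, 0, -0.003], 0],
  ],
)

```text
time: 11.4
tool_pos: [0.5887, 0.0311, 0.0583]
tool_rot: [0.547, 0.45, 0.546, -0.449]
contact_force: [-0.3, -0.2, 0.2]
gripper_width: 0.727
```

>>> play_rows(
  motion=[
    [-0.6, [0, 0, 0], 0],
    [-0.6, [0, 0, 0.03], 0],
    [-0.6, [0, 0, 0.07], 0],
    [-0.6, [0, 0, 0.11], 0],
    [-0.6, [0, 0, 0.11], 0],
  ],
)

```text
time: 11.9
tool_pos: [0.5922, 0.0308, 0.1755]
tool_rot: [0.55, 0.452, 0.542, -0.447]
contact_force: [0.3, -0.2, 1.2]
gripper_width: 0.8
```

```bash
python3 -c "
from pose import *
p=pose();print(np.array([.6150,-.2810,.16])-p)
for c in ['top','side']:
    i,d=cams.grab_frame(c);cv2.imwrite(f'pics/{c}2.png',i[:,:,::-1])
"
```

```text
11.9 [0.5922 0.0308 0.1755] jaw -78.89 tilt 0.77 F [ 0.3 -0.2  1.2] w 0.8 q [-0.07  0.01  1.75 -0.    1.37  1.3 ]
[ 0.02278965 -0.31183627 -0.01548364]
```

View pics/side2.png

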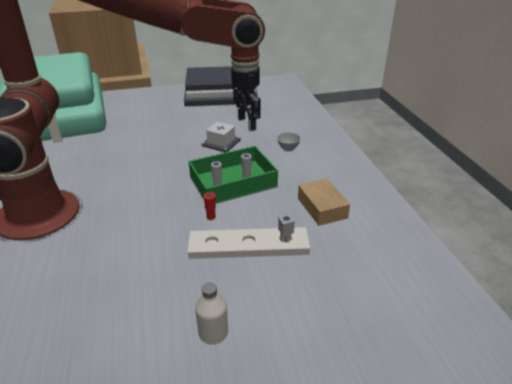

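The second plain part is standing in the bin at pixel (247,165), beside the first at (217,173). Next is the square splined part at (286,228).

>>> play_rows(
  motion=[
    [-1, [0.004, -0.048, 0], -0.042],
    [-1, [0.008, -0.096, 0], -0.042],
    [-1, [0.012, -0.144, 0], -0.042],
    [-1, [0.017, -0.192, 0], -0.042],
    [-1, [0.02, -0.24, 0], -0.042],
  ],
)

```text
time: 12.5
tool_pos: [0.6068, -0.2102, 0.1648]
tool_rot: [0.535, 0.46, 0.538, -0.461]
contact_force: [0.7, 0.5, 0.7]
gripper_width: 1.0
```

>>> play_rows(
  motion=[
    [-1, [0.003, -0.04, 0], 0],
    [-1, [0.003, -0.07, 0], 0],
    [-1, [0.003, -0.07, -0.02], 0],
    [-1, [0.003, -0.07, -0.03], 0],
    [-1, [0.003, -0.07, -0.03], 0],
  ],
)

```text
time: 13.0
tool_pos: [0.6086, -0.2773, 0.1326]
tool_rot: [0.534, 0.46, 0.539, -0.461]
contact_force: [-0.0, 0.1, -0.2]
gripper_width: 1.003
```

```bash
python3 -c "
from pose import *
p=pose();print(np.array([.6150,-.2810,.054])-p)"
```

```text
13.0 [ 0.6086 -0.2773  0.1326] jaw -81.3 tilt 0.45 F [-0.   0.1 -0.2] w 1.003 q [-0.54  0.23  1.58  0.    1.33  0.88]
[ 0.00637148 -0.00367817 -0.0786139 ]
```

>>> play_rows(
  motion=[
    [-1, [0.006, -0.003, 0], 0],
    [-1, [0.006, -0.003, 0], 0],
    [-1, [0.006, -0.003, -0.02], 0],
    [-1, [0.006, -0.003, -0.035], 0],
    [-1, [0.006, -0.003, -0.035], 0],
  ],
)

```text
time: 13.5
tool_pos: [0.6154, -0.2806, 0.0994]
tool_rot: [0.535, 0.46, 0.538, -0.461]
contact_force: [-0.9, 0.9, -1.1]
gripper_width: 0.997
```

```bash
python3 -c "
from pose import *
p=pose();print(np.array([.6150,-.2810,.055])-p)"
```

```text
13.5 [ 0.6154 -0.2806  0.0994] jaw -81.27 tilt 0.29 F [-0.9  0.9 -1.1] w 0.997 q [-0.54  0.28  1.59 -0.    1.28  0.88]
[-0.00043945 -0.0003986  -0.0443727 ]
```

>>> play_rows(
  motion=[
    [-1, [0, 0, -0.02], 0],
    [-1, [0, 0, -0.035], 0],
    [-1, [0, 0, -0.044], 0],
    [-1, [0, 0, -0.044], 0],
    [1, [0, 0, -0.044], 0],
  ],
)

```text
time: 14.0
tool_pos: [0.617, -0.2819, 0.0585]
tool_rot: [0.536, 0.461, 0.536, -0.461]
contact_force: [0.0, -0.1, -0.1]
gripper_width: 0.857
```

>>> play_rows(
  motion=[
    [1, [0, 0, 0], 0],
    [1, [0, 0, 0], 0],
    [1, [0, 0, 0], 0],
    [1, [0, 0, 0], 0],
    [1, [0, 0, 0], 0],
  ],
)

```text
time: 14.5
tool_pos: [0.6175, -0.2823, 0.0593]
tool_rot: [0.537, 0.461, 0.536, -0.461]
contact_force: [-0.1, 0.2, 2.8]
gripper_width: 0.337
```

```bash
python3 -c "
from pose import *
p=pose()
i,d=cams.grab_frame('side');cv2.imwrite('pics/side3.png',cv2.resize(i[170:290,200:360,::-1],None,fx=5,fy=5,interpolation=cv2.INTER_CUBIC))
"
```

```text
14.5 [ 0.6175 -0.2823  0.0593] jaw -81.3 tilt 0.1 F [-0.1  0.2  2.8] w 0.337 q [-0.54  0.33  1.6  -0.    1.21  0.88]
```

View pics/side3.png

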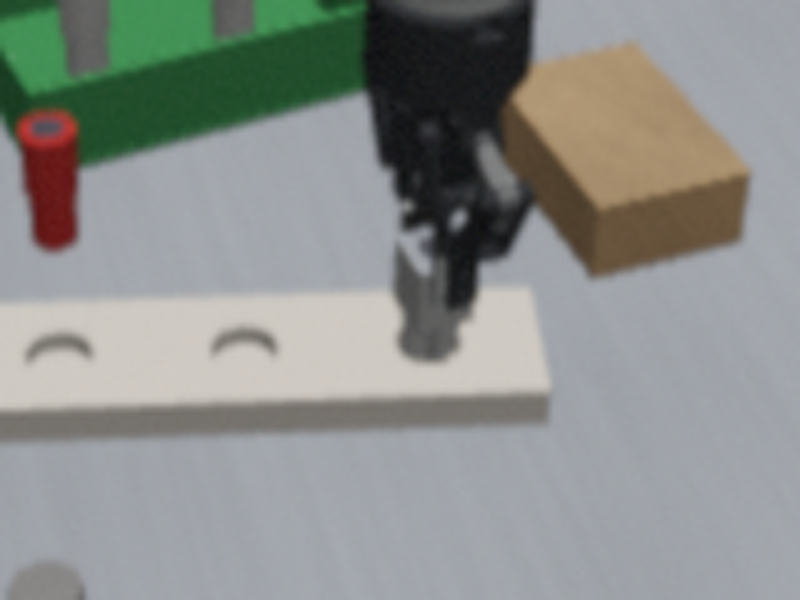

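>>> play_rows(
  motion=[
    [1, [0, 0, 0.03], 0],
    [1, [0, 0, 0.07], 0],
    [1, [0, 0, 0.115], 0],
    [1, [0, 0, 0.115], 0],
    [1, [0, 0, 0.115], 0],
  ],
)

```text
time: 15.05
tool_pos: [0.6174, -0.2821, 0.1745]
tool_rot: [0.537, 0.461, 0.536, -0.46]
contact_force: [0.5, -0.1, -2.7]
gripper_width: 0.339
```

>>> play_rows(
  motion=[
    [1, [-0.006, 0.048, 0], 0.1],
    [1, [-0.012, 0.096, 0], 0.2],
    [1, [-0.018, 0.144, 0], 0.3],
    [1, [-0.024, 0.192, 0], 0.4],
    [1, [-0.03, 0.24, 0], 0.5],
  ],
)

```text
time: 15.55
tool_pos: [0.5845, -0.0398, 0.1697]
tool_rot: [0.632, 0.312, 0.636, -0.313]
contact_force: [1.4, -0.2, -2.5]
gripper_width: 0.336
```

>>> play_rows(
  motion=[
    [1, [-0.006, 0.048, 0], 0.04],
    [1, [-0.012, 0.096, 0], 0.08],
    [1, [-0.018, 0.144, 0], 0.12],
    [1, [-0.024, 0.192, 0], 0.16],
    [1, [-0.03, 0.23, 0], 0.2],
  ],
)

```text
time: 16.05
tool_pos: [0.5543, 0.1903, 0.1699]
tool_rot: [0.661, 0.247, 0.664, -0.249]
contact_force: [0.9, -0.2, -1.8]
gripper_width: 0.341
```

```bash
python3 -c "
from pose import *
p=pose();print(np.array([.552,.2647,.11])-p)"
```

```text
16.05 [0.5543 0.1903 0.1699] jaw -41.03 tilt 0.31 F [ 0.9 -0.2 -1.8] w 0.341 q [0.2  0.01 1.76 0.   1.38 0.92]
[-0.00234711  0.07442985 -0.05986311]
```

>>> play_rows(
  motion=[
    [1, [-0.002, 0.04, 0], 0],
    [1, [-0.002, 0.074, 0], 0],
    [1, [-0.002, 0.074, -0.02], 0],
    [1, [-0.002, 0.074, -0.035], 0],
    [1, [-0.002, 0.074, -0.035], 0],
  ],
)

```text
time: 16.55
tool_pos: [0.5514, 0.2607, 0.1323]
tool_rot: [0.659, 0.246, 0.665, -0.251]
contact_force: [-0.6, -1.1, -2.3]
gripper_width: 0.34
```

>>> play_rows(
  motion=[
    [1, [0, 0, 0], 0],
  ],
)

```text
time: 16.65
tool_pos: [0.5539, 0.261, 0.1362]
tool_rot: [0.661, 0.248, 0.663, -0.25]
contact_force: [-0.1, 0.8, -1.9]
gripper_width: 0.342
```

```bash
python3 -c "
from pose import *
p=pose();print(np.array([.552,.2647,.11])-p)
o=[]
for c in ['side','top']:
    i,d=cams.grab_frame(c);np.savez(c+'4.npz',p=i,d=d)
    u,v=proj(c,[.55,.264,.09]).astype(int);o.append(cv2.resize(i[v-38:v+38,u-38:u+38,::-1],(395,395),interpolation=cv2.INTER_CUBIC))
    for t in ['splined_mid']: print(c,[(round(r['score'],2),np.round(r['at'],4)) for r in nets.landmark_of(c,t)])
cv2.imwrite('pics/over4.png',cv2.convertScaleAbs(np.hstack(o),alpha=1.4))
"
```

```text
16.65 [0.5539 0.261  0.1362] jaw -41.25 tilt 0.22 F [-0.1  0.8 -1.9] w 0.342 q [ 0.32  0.1   1.73 -0.    1.32  1.04]
[-0.00186533  0.00368249 -0.0262171 ]
side [(0.6, array([0.5465, 0.2649, 0.1207]))]
top []
```

View pics/over4.png

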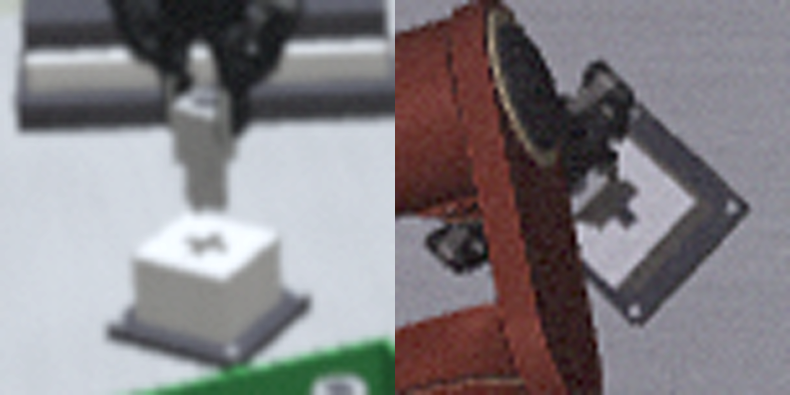

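```bash
python3 - <<'E'
from pose import *
p=pose()
i,d=np.load('side4.npz').values();W=cloud('side',d)
z0=p[2]-.0493
a=np.radians(-41.25+90);e1=np.array([np.cos(a),np.sin(a)]);e2=np.array([-np.sin(a),np.cos(a)])
m=(np.hypot(W[...,0]-p[0],W[...,1]-p[1])<.04)&(W[...,2]>z0+.004)&(W[...,2]<z0+.08)
br=i.mean(2)
K,R,t=info('side');print('cam',(-R.T@t).round(3))
v,u=np.where(m);uc=proj('side',[p[0],p[1],z0+.05]);print(uc)
for r,c in zip(v,u):
    if abs(c-uc[0])<8 and r%2==0:
        q=W[r,c]-[p[0],p[1],z0];print(r,c,'e1 %.1f e2 %.1f z %.1f br %d'%(q[:2]@e1*1e3,q[:2]@e2*1e3,q[2]*1e3,br[r,c]))
E
```

```text
16.85 [0.5557 0.2617 0.1394] jaw -41.25 tilt 0.1 F [-0.3  0.8 -0.8] w 0.339 q [0.32 0.1  1.72 0.   1.32 1.04]
cam [ 0.361 -1.041  0.734]
[220.74995467 105.32998705]
96 216 e1 -0.0 e2 16.2 z 79.3 br 25
96 217 e1 1.1 e2 13.2 z 79.5 br 37
98 213 e1 -14.9 e2 18.4 z 77.7 br 63
98 214 e1 -10.5 e2 17.5 z 76.2 br 49
98 215 e1 -6.5 e2 16.3 z 74.9 br 35
98 216 e1 -1.7 e2 15.6 z 73.2 br 46
98 217 e1 0.1 e2 12.9 z 73.0 br 73
98 219 e1 9.3 e2 11.2 z 69.8 br 107
100 213 e1 -15.6 e2 18.4 z 71.1 br 62
100 214 e1 -17.9 e2 13.1 z 73.0 br 82
100 215 e1 -13.1 e2 12.4 z 71.3 br 113
100 216 e1 -8.1 e2 11.9 z 69.4 br 135
100 217 e1 -7.1 e2 8.7 z 69.7 br 130
100 218 e1 -9.5 e2 3.3 z 71.7 br 110
100 219 e1 -5.6 e2 1.9 z 70.5 br 92
100 220 e1 2.1 e2 3.1 z 67.2 br 91
100 221 e1 -2.7 e2 -3.8 z 70.5 br 88
100 222 e1 -16.0 e2 -16.1 z 78.1 br 75
100 223 e1 -15.4 e2 -19.5 z 78.6 br 76
100 224 e1 -13.3 e2 -21.9 z 78.2 br 74
100 225 e1 -4.1 e2 -19.9 z 74.2 br 44
100 226 e1 -8.7 e2 -26.5 z 77.3 br 25
100 227 e1 0.1 e2 -24.8 z 73.6 br 29
100 228 e1 0.3 e2 -28.4 z 74.2 br 31
102 213 e1 -15.0 e2 19.3 z 63.7 br 65
102 214
[... 3475 characters left out ...]
217 e1 -19.5 e2 4.2 z 19.3 br 91
116 218 e1 -20.6 e2 -0.3 z 20.7 br 81
116 219 e1 -16.9 e2 -1.8 z 19.5 br 79
116 220 e1 -9.6 e2 -1.0 z 16.1 br 78
116 221 e1 -14.3 e2 -7.9 z 19.7 br 81
116 222 e1 -9.8 e2 -8.9 z 18.0 br 81
116 223 e1 -6.5 e2 -10.7 z 17.0 br 88
116 224 e1 0.4 e2 -10.2 z 13.9 br 112
118 217 e1 -14.9 e2 7.7 z 9.3 br 94
118 218 e1 -20.8 e2 -0.1 z 13.6 br 83
118 219 e1 -18.9 e2 -2.7 z 13.3 br 81
118 220 e1 -8.1 e2 0.4 z 7.9 br 82
118 221 e1 -2.4 e2 0.2 z 5.5 br 82
118 222 e1 -5.1 e2 -5.5 z 8.0 br 81
118 223 e1 -7.3 e2 -10.8 z 10.1 br 84
118 224 e1 -3.8 e2 -12.5 z 9.0 br 107
120 218 e1 -17.0 e2 2.9 z 4.0 br 95
120 219 e1 -18.0 e2 -1.6 z 5.5 br 89
120 220 e1 -14.7 e2 -3.4 z 4.4 br 96
```

>>> play_rows(
  motion=[
    [1, [-0.003, 0.003, 0], 0],
    [1, [-0.003, 0.003, 0], 0],
    [1, [-0.003, 0.003, 0], 0],
    [1, [-0.003, 0.003, 0], 0],
  ],
)

```text
time: 17.25
tool_pos: [0.552, 0.2652, 0.1385]
tool_rot: [0.662, 0.249, 0.662, -0.249]
contact_force: [-0.0, 1.0, -1.2]
gripper_width: 0.336
```

```bash
python3 -c "
from pose import *
p=pose();print(np.array([.5521,.2646,.11])-p)"
```

```text
17.25 [0.552  0.2652 0.1385] jaw -41.19 tilt 0.02 F [-0.   1.  -1.2] w 0.336 q [ 0.33  0.1   1.73 -0.    1.32  1.05]
[ 0.00013604 -0.00055313 -0.02848375]
```

>>> play_rows(
  motion=[
    [1, [0, -0.0005, -0.01], 0],
    [1, [0, -0.0005, -0.018], 0],
    [1, [0, -0.0005, -0.024], 0],
    [1, [0, -0.0005, -0.024], 0],
    [1, [0, -0.0005, -0.024], 0],
  ],
)

```text
time: 17.75
tool_pos: [0.5517, 0.2645, 0.1138]
tool_rot: [0.662, 0.249, 0.662, -0.249]
contact_force: [0.4, 0.0, -2.0]
gripper_width: 0.339
```

>>> play_rows(
  motion=[
    [1, [0, 0, -0.002], 0],
    [1, [0, 0, -0.004], 0],
    [1, [0, 0, -0.006], 0],
    [1, [0, 0, -0.008], 0],
    [1, [0, 0, -0.008], 0],
  ],
)

```text
time: 18.25
tool_pos: [0.5517, 0.2645, 0.1058]
tool_rot: [0.662, 0.249, 0.662, -0.249]
contact_force: [-0.4, 0.1, -1.7]
gripper_width: 0.337
```

>>> play_rows(
  motion=[
    [1, [0, 0, -0.003], 0],
    [1, [0, 0, -0.006], 0],
    [1, [0, 0, -0.009], 0],
    [1, [0, 0, -0.012], 0],
    [1, [0, 0, -0.012], 0],
  ],
)

```text
time: 18.75
tool_pos: [0.5515, 0.2644, 0.0935]
tool_rot: [0.662, 0.248, 0.662, -0.249]
contact_force: [-0.2, 0.8, -1.5]
gripper_width: 0.341
```

>>> play_rows(
  motion=[
    [1, [0, 0, -0.003], 0],
    [1, [0, 0, -0.006], 0],
    [1, [0, 0, -0.008], 0],
    [1, [0, 0, -0.01], 0],
    [1, [0, 0, -0.01], 0],
  ],
)

```text
time: 19.25
tool_pos: [0.552, 0.2647, 0.0847]
tool_rot: [0.662, 0.249, 0.662, -0.249]
contact_force: [-1.2, 0.1, 3.0]
gripper_width: 0.339
```

>>> play_rows(
  motion=[
    [1, [0, 0, -0.002], 0],
    [1, [0, 0, -0.004], 0],
    [1, [0, 0, -0.006], 0],
    [1, [0, 0, -0.006], 0],
    [1, [0, 0, -0.006], 0],
  ],
)

```text
time: 19.75
tool_pos: [0.5522, 0.2648, 0.0789]
tool_rot: [0.662, 0.249, 0.662, -0.249]
contact_force: [-2.8, 0.6, 6.3]
gripper_width: 0.343
```

>>> play_rows(
  motion=[
    [1, [0, 0, -0.001], 0],
    [1, [0, 0, -0.002], 0],
    [1, [0, 0, -0.003], 0],
    [1, [0, 0, -0.003], 0],
    [1, [0, 0, -0.003], 0],
  ],
)

```text
time: 20.25
tool_pos: [0.5523, 0.2649, 0.0763]
tool_rot: [0.662, 0.249, 0.662, -0.249]
contact_force: [-3.1, -0.8, 7.2]
gripper_width: 0.339
```

>>> play_rows(
  motion=[
    [1, [0, 0, -0.001], 0],
    [1, [0, 0, -0.001], 0],
    [1, [0, 0, -0.002], 0],
    [1, [0, 0, -0.002], 0],
    [1, [0, 0, -0.002], 0],
  ],
)

```text
time: 20.75
tool_pos: [0.5524, 0.2649, 0.076]
tool_rot: [0.662, 0.249, 0.662, -0.249]
contact_force: [-6.9, -2.0, 14.0]
gripper_width: 0.342
```

>>> play_rows(
  motion=[
    [1, [0, 0, -0.001], 0],
    [1, [0, 0, -0.001], 0],
    [1, [0, 0, -0.002], 0],
    [1, [0, 0, -0.002], 0],
    [1, [0, 0, -0.002], 0],
  ],
)

```text
time: 21.25
tool_pos: [0.5525, 0.265, 0.0759]
tool_rot: [0.662, 0.249, 0.662, -0.249]
contact_force: [-11.8, -3.9, 23.0]
gripper_width: 0.339
```

```bash
python3 -c "
from pose import *
p=pose()
i,d=cams.grab_frame('side');cv2.imwrite('pics/side5.png',i[:,:,::-1])
u,v=proj('side',[.55,.264,.08]).astype(int);cv2.imwrite('pics/home5.png',cv2.resize(i[v-35:v+35,u-40:u+40,::-1],None,fx=8,fy=8,interpolation=cv2.INTER_CUBIC))
pose()
j,d=cams.grab_frame('top');cv2.imwrite('pics/top5.png',j[:,:,::-1])
for t in ['gallipot','carton','flask']: print(t,[(round(r['score'],2),np.round(r['at'],3)) for r in nets.landmark_of('side',t)])
print([np.round(r['at'],4) for r in nets.landmark_of('side','splined_mid')])
pose()
"
```

```text
21.25 [0.5525 0.265  0.0759] jaw -41.19 tilt 0.01 F [-11.8  -3.9  23. ] w 0.339 q [0.33 0.17 1.76 0.   1.21 1.04]
21.3 [0.5525 0.265  0.0759] jaw -41.19 tilt 0.01 F [-11.7  -3.2  24.1] w 0.335 q [0.33 0.17 1.76 0.   1.21 1.04]
gallipot [(0.62, array([ 0.76 ,  0.172, -0.   ]))]
carton [(0.79, array([ 0.754, -0.165,  0.003]))]
flask [(0.82, array([ 0.403, -0.488, -0.001])), (0.51, array([0.54 , 0.023, 0.006]))]
[array([0.5466, 0.2661, 0.0629])]
21.55 [0.5525 0.265  0.0759] jaw -41.19 tilt 0.01 F [-12.3  -3.9  23.7] w 0.339 q [0.33 0.17 1.76 0.   1.21 1.04]
```

View pics/home5.png

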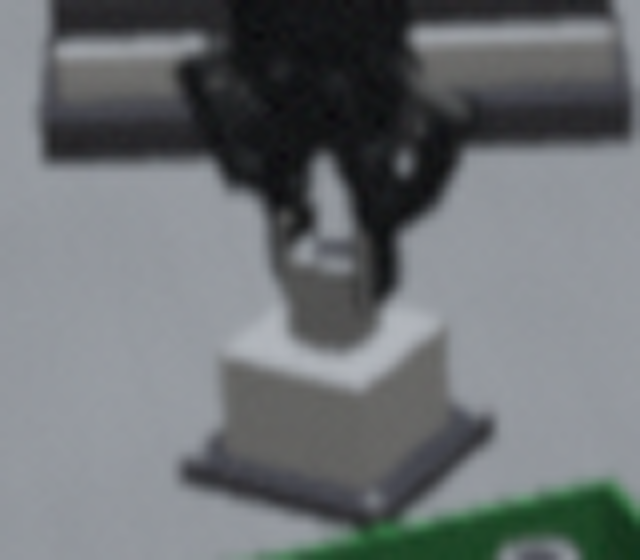

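View pics/side5.png

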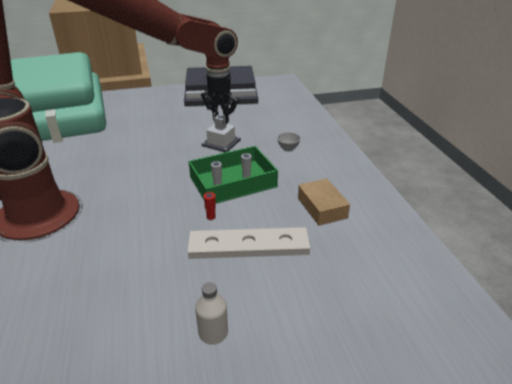

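The close-up shows the square head sitting flat on the block with no gap. The network puts its centre at z = 0.063 m, which is the home height. The side view shows both plain parts in the bin at (217,173) and (247,165), and the bystanders and the red part where they were. The push holds steady at 24 N, so I'm handing the job in.

```bash
python3 -c "
from plant import workorder
print(workorder.job_done())
from pose import *
pose()"
```

```text
the job is handed in; nothing more can be done
None
the job is handed in; nothing more can be done
```

I put both grey round-stemmed attachments in the green bin and let go of them. The square-headed splined one is pressed fully home in the test stand, still gripped and under load. I handed the job in at about 21.6 s; no verdict is reported.

**Checks before hand-in:**
- **Splined part:** The side picture shows its head flat on the block, and the network puts its centre at z = 0.063 m, exactly home. The tool stopped at z = 0.0759 m, within 1 mm of the 0.0753 m I predicted. The downward push held steady at about 24 N, against about 10 N from the spring.
- **Plain parts:** Both stand upright in the bin.
- **Bystanders:** The bowl, carton and flask are within about 4 mm of their first readings, which is network noise. The red look-alike was not touched.

**What was off:**
- **Hard bin contact:** The first plain part met the bin floor harder than intended, with a wrist reading of about 51 N. That is under the 120 N wrist limit. The contact was through the held part, not the arm or gripper body. I lowered the second one gently.
- **Sideways force:** About 12 N remains on the wrist while it presses.
- **Position reading:** The network puts the seated part about 4–5 mm from my socket estimate, mostly in x. That is about its stated accuracy, and the stem slid in freely.
- **Failed readings:** Just above the socket, the top camera found no splined part. After hand-in, I could no longer read the state.

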